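Click the length stop to the red tab and lock it

TASK

Set the length stop of the cut-off jig for the next batch: flick the lobes of the black index wheel with a fingertip, click by click, until the brass pointer stands at the red tab, without running past it. Then press the red lock knob fully down so that the setting cannot creep. Work gently with the outside of the fingers only: do not pinch the wheel, do not shove the stop itself, and leave everything else on the table where it is.

Things in the scene. Friction and masses are not known exactly. Their poses are not given: they have to be found in the camera images.
- cutoff_jig: cut-off jig screwed to the table: plywood base 110 x 265 x 12 mm, grey gear head (62 mm wide, top 34 mm up) on its left part, wooden rear fence, scale along the front edge. Origin: on the table; x from front edge to fence, y to its left along the scale and rack, z up. The base spans x -55 to 55, y -125 to 140 mm. 'Jig frame' below is this frame.
- index_wheel: black six-lobed wheel on a vertical shaft at x 0, y 90 mm in the jig frame. Origin: on its axis, 34 mm above the table; its yaw relative to the jig is its turn (a multiple of 60 degrees in each click). Hub radius 30 mm; the lobes, 14 mm wide with round ends centred at radius 41 mm, reach to radius 48 mm and span heights 45 to 58 mm above the table.
- wheel_front (a point): fixed point of the jig (x -48, y 90 mm, 51.5 mm up) where the wheel's rim faces the front edge. In a click the gap between two lobes faces this point, one lobe 30 degrees to each side. Here the rim must move to the jig's +y (left; clockwise from above) to advance the stop to -y (right), 10 mm for each click of 60 degrees; the other way moves it back.
- wheel_axis (a point): fixed point on the wheel's axis, top of its hub cap, 65 mm up. A sprung roller holds the wheel in clicks 60 degrees apart; 4 to 6 N along the rim at a lobe's end carries it over; past half way it snaps on to the next click, short of that it falls back. The wheel turns freely from click 0 to click 7.
- length_stop: aluminium stop block (22 mm long, top 44 mm above the table) on a toothed rack bar geared to the wheel; slides along the jig's y. Origin: on the table, at the pointer's y in the jig frame.
- pointer (a point): tip of the brass pointer on the stop, over the scale, 17 mm above the table, at x -32.5 mm in the jig frame. At the start it settles within 0.3 s at y -22 or -32 mm in the jig frame (click 0 or 1).
- red_tab: red tab 8 mm wide, 24 mm high, clipped to the front edge of the base at the scale. Origin: on the table at the tab's middle; axes parallel to the jig's. It stands at y -42, -62 or -82 mm in the jig frame (click 2, 4 or 6). The pointer is at it when both have the same y in the jig frame.
- yellow_tab: the same tab in yellow, for another length; not wanted now.
- blue_tab: the same tab in blue, for another length; not wanted now.
- lock_pin (a joint): travel of the lock pin in m: 0 up, 0.010 fully down. It needs about 4 N, stays where it is left, and drops between two teeth of the rack; it goes down only when the wheel rests in a click, and then locks rack and wheel.
- lock_knob_top (a point): centre of the top of the red lock knob, 26 mm across, on the gear head at x 14 mm, y 18 mm in the jig frame; its top is 63 mm above the table when up, 53 mm when down.
- screw_tin_0: a round tin with a green body and grey lid, 67 mm across, 58 mm high; loose; leave it alone. Origin: centre of its underside.
- spray_can: a blue spray can with a red cap, 57 mm across, 209 mm high, standing upright; loose; leave it alone. Origin: centre of its underside.
- screw_tin_1: a round tin with a red body and grey lid, 67 mm across, 58 mm high; loose; leave it alone. Origin: centre of its underside.
- block_cream_a: a cream wooden block, 65 x 140 x 40 mm; loose; leave it alone. Origin: centre of its underside.
- offcut_oak: an oak strip, 50 x 200 x 22 mm, lying flat; loose; leave it alone. Origin: centre of its underside.

How it is judged:
By the outcome, as a careful person would: the job done as asked, in the order asked, and still so for the second after the job is handed in, with the robot touching nothing.
It also fails if it takes over 64 s, if anything falls off the work surface, if the arm or the gripper's body presses on something with over 40 N, if the wrist force passes 120 N, or if a joint passes its speed limit or range.

ROBOT

A 6-joint arm with a two-finger parallel gripper is mounted at the origin on the work surface; the furniture and walls round the work are solid. World frame = base frame: x ahead of the robot, y to its left, z up, the work surface at z = 0. Lengths are in mm, angles in rad, forces in N, time in s.
With the tool pointing down it reaches from about 350 to 775 mm from the base axis. Payload 7.3 kg.
Tool frame: the origin (TCP) lies at the very end of the fingers, on their centre line; the grasp point (between the pads) lies 19 mm behind it; z points along the fingers, y is the line along which they close (so a half turn about z gives the same grasp; the last joint's range is limited). The gripper opens to 92 mm and grips with 3 to 60 N. Pads are 19 mm wide; open, the fingers measure 130 mm over their backs; the gripper's body (75 mm by 190 mm) begins 47 mm behind the grasp point.
Start: joints at [1.062, 0.342, 1.524, -0, 1.275, -0.146], TCP at [186.306, 490.851, 226.741] pointing down, gripper open.
Joint ranges: [-2.53, 2.53], [-0.77, 2.02], [0.04, 2.7], [-1, 4.14], [0.28, 2.66], [-3.11, 3.11]. Speed limits (rad/s): [2.57, 2.57, 3.14, 3.14, 3.14, 3.14].

INTERFACE

Orientations are given as [roll, pitch, yaw] about the fixed x, y, z axes, in that order (R = Rz(yaw) Ry(pitch) Rx(roll)).
In Python, from plant import get_obs, vision, workorder gives the robot as it stands.
- The arm moves only by the shell command python3 -m pendant 'ROWS' [OPENING]. ROWS is a JSON object of lists of equal length, an entry for each row: "dp": the shift along the tool's x, y, z in m, a list of three; "rotation": the turn, a rotation vector about the tool's x, y, z in rad, a list of three. A call has 1 to 8 rows; each row is the pose to reach, as a shift and turn from the pose commanded when the call began, along the tool's axes at that moment; what a row does not reach only later rows make up. A row lasts 1/8 s, in which the tool goes at most 62.5 mm and 10.7 degrees, less where a joint would pass 70% of its speed; a pose out of reach is approached as far as the arm can. A call with a gripper value outside its range is refused whole. OPENING is the finger opening in m, from 0 to 0.0918, set as the call begins (- or left out, the last holds). The fingers move at their own pace and stop on an object; the grip force is fixed at half the most. Time passes only in rows, so rows that repeat a pose let the fingers close. It gives the time, the measured TCP pose, the force, the opening and the grip force at its end, in the units of the state.
- get_obs(): the state, without advancing time (a new reading comes with each control period).
- vision.capture(name): name is "side" or "top" or "wrist"; returns a dict with "pixels" (420x560x3 uint8, red, green, blue), "vfov" (degrees; the focal length in pixels is half the picture's height over the tangent of half this angle, whatever the lens; pixels are square), "cx", "cy" (the principal point, pixels), "pose" (4x4, takes a point from camera to world coordinates); the wrist camera has in their place "T_tool_cam" (4x4, takes a point from camera to tool coordinates, whose origin is the TCP and whose axes are the flange's). Camera axes: x right, y up, looking along -z (the intrinsics and any distortion apply to the point x, -y, -z); pixel columns grow to the right and rows downward; lengths in mm; the calibration is good to about 2 mm. A picture is of the moment at which its call begins: read the wrist's pose just before it. There is no depth.
- workorder.close_job(): hands the job in; it is judged then, once.
The state is a dict: "time": time; "joint_positions": joint angles; "dq": joint speeds; "tau": joint torques, N m; "tool_pos": TCP position; "tcp_rot": TCP orientation; "contact_force": force on the tool from outside, world axes, zero at the start; "moment": the same for the moment, N m; "grip_width": finger opening in mm; "finger_force": force on a finger pad.
Only numpy, scipy, OpenCV 4.12 (cv2) and the standard library are available. Lean on these libraries where they do the work, as an engineer would, in place of code of your own. Each camera call takes 0.05 s, during which the arm holds its last target. There are 200 camera calls.

## Working session

There is one attempt and no reset: what is moved stays moved. The work goes in short steps, Python scripts to look and compute and a shell command to move; the robot and the scene stay as the last step left them, time stands still between calls to the robot, and variables do not carry over. Pictures are saved under pics/ and viewed, at most 13 in all, crops included, and the job is handed in when it is done.

```bash
ls; mkdir -p pics; python3 - <<'E'
from plant import get_obs, vision
import cv2
print(get_obs())
for n in ("top","side"):
    c=vision.capture(n); print(n,{k:v for k,v in c.items() if k!="pixels"})
    cv2.imwrite(f"pics/{n}0.png",cv2.cvtColor(c["pixels"],cv2.COLOR_RGB2BGR))
E
```

```text
pics
{'time': 0.0, 'joint_positions': array([ 1.06198323e+00,  3.42743938e-01,  1.52501711e+00, -3.28424414e-05,
        1.27543046e+00, -1.46004542e-01]), 'dq': array([ 5.57036351e-05, -6.27943597e-04, -9.26307588e-04, -1.43244179e-03,
       -1.07411564e-05, -3.57644170e-04]), 'tau': array([ 9.06045370e-04, -4.31230438e+01, -2.44230151e+01,  7.18078692e-02,
        5.57597622e-02, -1.14620548e-04]), 'tool_pos': array([186.10776404, 490.45807481, 226.03393951]), 'tcp_rot': array([-3.14000624e+00, -2.01540273e-04,  2.77879353e+00]), 'contact_force': array([-0.10150993,  0.54294258,  0.9134881 ]), 'moment': array([-0.02066486, -0.02193803, -0.04774334]), 'finger_force': 0.0, 'grip_width': 92.0373329551381}
top {'vfov': 57.00328891881653, 'cx': 287.3296800720261, 'cy': 205.63652940055266, 'pose': array([[-2.36941501e-02,  9.69921950e-01, -2.42260187e-01,
         2.69041340e+02],
       [-9.99716425e-01, -2.24113327e-02,  8.04997110e-03,
         1.43173743e+02],
       [ 2.37847000e-03,  2.42382225e-01,  9.70177922e-01,
         9.59187245e+02],
       [ 0.00000000e+00,  0.00000000e+00,  0.00000000e+00,
         1.00000000e+00]])}
side {'vfov': 49.557078157698015, 'cx': 271.831696964642, 'cy': 207.14970981229794, 'pose': array([[-9.54668701e-01, -1.76382287e-01,  2.39785237e-01,
         7.72582966e+02],
       [ 2.97638869e-01, -5.77347214e-01,  7.60316577e-01,
         1.13366322e+03],
       [ 4.33296190e-03,  7.97219846e-01,  6.03673540e-01,
         8.75939511e+02],
       [ 0.00000000e+00,  0.00000000e+00,  0.00000000e+00,
         1.00000000e+00]])}
```

View pics/top0.png

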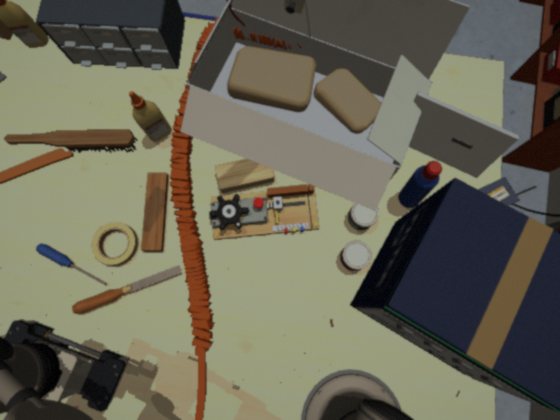

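View pics/side0.png

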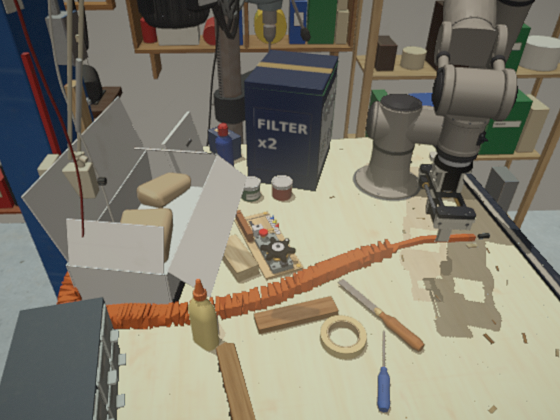

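The top view shows the jig at about (265,215), with the wheel at (229,212), the red knob at (258,203) and the tabs at about (275–303,230). The open carton's flap comes near the fence. I'll enlarge it.

```bash
python3 - <<'E'
import cv2
a=cv2.imread("pics/top0.png")[175:245,200:330]; cv2.imwrite("pics/topc.png",cv2.resize(a,None,fx=6,fy=6,interpolation=cv2.INTER_CUBIC))
a=cv2.imread("pics/side0.png")[195:285,210:310]; cv2.imwrite("pics/sidec.png",cv2.resize(a,None,fx=6,fy=6,interpolation=cv2.INTER_CUBIC))
E
```

```text
(no output)
```

View pics/topc.png

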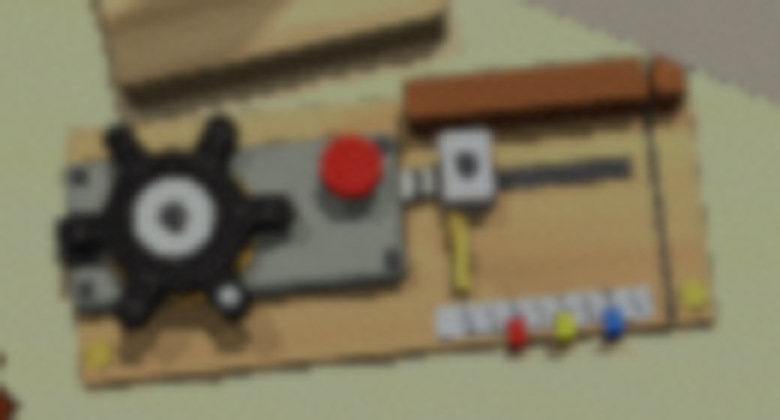

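View pics/sidec.png

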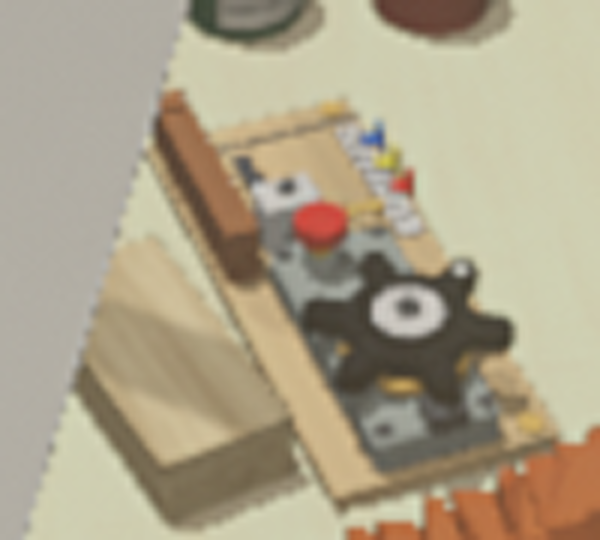

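Red is the nearest tab to the pointer. In the top crop the pointer tip is at (460,288), the red tab at (517,330), yellow at (566,325), blue at (613,322), the hub at (174,216) and the knob at (351,165). Next I fit the jig pose using both views.

```bash
cat > h.py <<'E'
import numpy as np
from scipy.spatial.transform import Rotation as R
def proj(c,P):
    T=np.linalg.inv(c["pose"]); q=(T[:3,:3]@np.atleast_2d(P).T).T+T[:3,3]
    f=c["pixels"].shape[0]/2/np.tan(np.radians(c["vfov"])/2)
    return np.c_[c["cx"]-f*q[:,0]/q[:,2], c["cy"]+f*q[:,1]/q[:,2]]
def ray(c,uv):
    f=c["pixels"].shape[0]/2/np.tan(np.radians(c["vfov"])/2)
    return c["pose"][:3,3], c["pose"][:3,:3]@np.array([(uv[0]-c["cx"])/f,-(uv[1]-c["cy"])/f,-1])
def onz(c,uv,z):
    o,d=ray(c,uv); return o+d*(z-o[2])/d[2]
def jig(p,Q):
    return R.from_euler('z',p[2]).apply(np.atleast_2d(Q))+[p[0],p[1],0]
E
python3 - <<'E'
from h import *
from plant import vision
from scipy.optimize import least_squares
t=vision.capture("top"); s=vision.capture("side")
J={"hub":(0,90,65),"knob":(14,18,63),"fl":(-55,140,12),"bl":(55,140,12),"fr":(-55,-125,12),"y":(-55,-62,20),"red":(-55,-42,24),"blue":(-55,-82,24)}
U=lambda u,v,a,b:((u+.5)/6-.5+a,(v+.5)/6-.5+b)
T={k:U(*v,200,175) for k,v in dict(hub=(174,216),knob=(351,165),fl=(85,385),bl=(72,128),fr=(712,322)).items()}
S={k:U(*v,210,195) for k,v in dict(hub=(408,310),knob=(320,222),fl=(558,435),bl=(342,508)).items()}
def res(p,cs=((t,T),(s,S))):
    return np.concatenate([(proj(c,jig(p,[J[k] for k in D]))-np.array(list(D.values()))).ravel() for c,D in cs])
for cs in (((t,T),(s,S)),((t,T),),((s,S),)):
    r=least_squares(res,[500,150,0],kwargs=dict(cs=cs)); print(r.x,np.round(r.fun.reshape(-1,2),1).tolist())
p=least_squares(res,[500,150,0]).x; np.save("p.npy",p)
inv=lambda w:R.from_euler('z',-p[2]).apply(w-[p[0],p[1],0])
print("pointer",inv(onz(t,U(460,288,200,175),17)))
for u in ((517,330),(566,325),(613,322)): print("tab",inv(onz(t,U(*u,200,175),24)))
for n,q in (("wheel",(0,90,65)),("wf",(-48,90,51.5)),("knob",(14,18,63))): print(n,jig(p,q))
E
```

```text
[4.91718418e+02 1.86876423e+02 7.72448799e-02] [[-0.5, -0.5], [-0.2, -0.4], [-1.3, -0.2], [-1.5, -0.1], [0.7, -0.3], [0.3, -1.2], [0.4, -0.9], [1.1, -0.7], [-1.1, -1.9]]
[4.90803735e+02 1.85555555e+02 7.46785924e-02] [[0.1, -0.3], [0.4, -0.1], [-0.8, 0.0], [-0.9, 0.1], [1.2, 0.2]]
[4.96194510e+02 1.91187036e+02 1.04408458e-01] [[0.1, -0.0], [-0.5, 0.4], [1.1, 0.0], [-0.7, -0.4]]
pointer [-31.82674712 -20.58629349  17.        ]
tab [-53.04341479 -42.18320249  24.        ]
tab [-52.98873003 -62.34532421  24.        ]
tab [-53.67892492 -81.62453097  24.        ]
wheel [[484.77329007 276.60805174  65.        ]]
wf [[436.9164214  272.90398363  51.5       ]]
knob [[504.28764561 205.90310193  63.        ]]
```

```bash
cat >> h.py <<'E'
def step(cur,cyaw,tgt,tyaw):
    M=R.from_euler('xyz',[np.pi,0,cyaw]); N=R.from_euler('xyz',[np.pi,0,tyaw])
    return np.round(M.inv().apply(np.array(tgt)-cur)/1000,4),np.round((M.inv()*N).as_rotvec(),4)
E
python3 - <<'E'
from h import *
from plant import vision
c=vision.capture("wrist"); print({k:v for k,v in c.items() if k!="pixels"})
print(step([186.3,490.85,226.74],2.7788,[428,272.2,170],np.pi/2+.077))
E
```

```text
{'vfov': 70.54508552988105, 'cx': 277.2881806923206, 'cy': 208.46027214877668, 'T_tool_cam': array([[-4.13686567e-04,  9.62601163e-01,  2.70922183e-01,
         7.37741660e+01],
       [ 9.99999756e-01,  5.50954226e-04, -4.30613364e-04,
        -1.38051337e+00],
       [-5.63774647e-04,  2.70921939e-01, -9.62601156e-01,
        -1.58386502e+02],
       [ 0.00000000e+00,  0.00000000e+00,  0.00000000e+00,
         1.00000000e+00]])}
(array([-0.3036, -0.1186,  0.0567]), array([ 0.   , -0.   ,  1.131]))
```

```bash
python3 -m pendant '{"dp":[[-0.02,-0.008,0],[-0.06,-0.023,0.005],[-0.1,-0.039,0.01],[-0.14,-0.055,0.02],[-0.18,-0.07,0.03],[-0.22,-0.086,0.04],[-0.26,-0.102,0.05],[-0.30,-0.1175,0.0557]],"rotation":[[0,0,0.14],[0,0,0.28],[0,0,0.42],[0,0,0.56],[0,0,0.70],[0,0,0.84],[0,0,0.98],[0,0,1.12]]}' 0
python3 -m pendant '{"dp":[[-0.0028,-0.0042,0.001],[-0.0028,-0.0042,0.001]],"rotation":[[0,0,0.011],[0,0,0.011]]}'
python3 - <<'E'
from h import *
from plant import vision,get_obs
import cv2
o=get_obs(); print(o["time"],o["tool_pos"],o["tcp_rot"],o["grip_width"],o["contact_force"])
np.save("tp.npy",np.r_[o["tool_pos"],o["tcp_rot"]])
c=vision.capture("wrist"); cv2.imwrite("pics/w1.png",cv2.cvtColor(c["pixels"],cv2.COLOR_RGB2BGR))
E
```

```text
time: 1.25
tool_pos: [425.8, 273.4, 170.5]
tcp_rot: [-3.141, 0.0, 1.654]
contact_force: [0.1, -0.5, -0.8]
grip_width: 16.7
finger_force: 0.0
time: 1.5
tool_pos: [420.4, 271.3, 169.9]
tcp_rot: [-3.141, -0.0, 1.648]
contact_force: [-0.1, -0.8, -0.0]
grip_width: 0.5
finger_force: 0.0
1.5 [420.42184286 271.30556001 169.86172761] [-3.14054002e+00 -4.51833303e-05  1.64831377e+00] 0.4577666525313844 [-0.06399962 -0.78582725 -0.0028451 ]
```

View pics/w1.png

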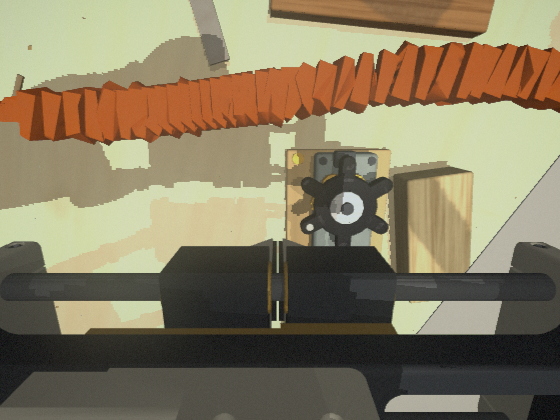

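The wheel sits at (346,208) with its lobes at clean 30° offsets, and the closed fingers are near (280,245). I'll zoom in on the fingertips and overlay the model.

```bash
python3 - <<'E'
from h import *
from plant import vision
import cv2
c=vision.capture("wrist"); tp=np.load("tp.npy"); p=np.load("p.npy")
T=np.eye(4); T[:3,:3]=R.from_euler('xyz',tp[3:]).as_matrix(); T[:3,3]=tp[:3]
c["pose"]=T@c["T_tool_cam"]
for n,q in dict(hub=(0,90,65),fl=(-55,140,12),bl=(55,140,12)).items(): print(n,proj(c,jig(p,q)))
h=onz(c,(346,208),65); fl=onz(c,(286,150),12); bl=onz(c,(390,150),12); print(h,fl,bl,"yaw",np.arctan2(*(bl-fl)[1::-1]),"hub from corner",R.from_euler('z',-p[2]).apply(h-fl))
a=c["pixels"][140:340,150:410,::-1]; a=np.clip(a.astype(float)*1.6,0,255).astype('uint8'); cv2.imwrite("pics/w1c.png",cv2.resize(a,None,fx=3,fy=3,interpolation=cv2.INTER_CUBIC))
E
```

```text
hub [[349.09308092 206.16226459]]
fl [[287.85734784 146.64524953]]
bl [[393.15678096 146.64175979]]
[482.18568255 274.64848114  65.        ] [424.43654281 318.62573991  12.        ] [533.08457112 327.0332978   12.        ] yaw 0.07722952750122532 hub from corner [ 54.18329655 -48.30251344  53.        ]
```

View pics/w1c.png

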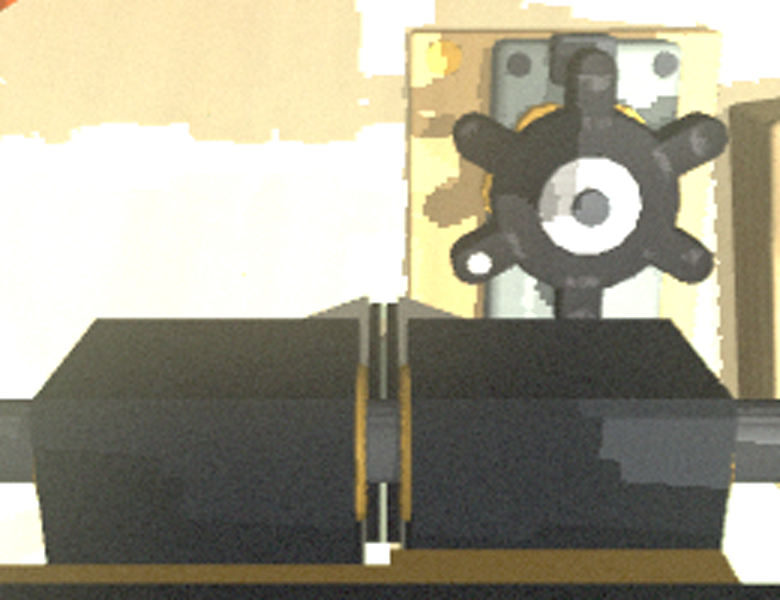

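```bash
python3 - <<'E'
from h import *
from plant import vision
c=vision.capture("wrist"); c["pose"]=c["T_tool_cam"]
for u in ((368,298),(362,302),(335,309),(305,320),(405,298),(435,309),(465,320),(383,303)):
    o,d=ray(c,((u[0]+.5)/3-.5+150,(u[1]+.5)/3-.5+140)); 
    print(u,*[np.round(o+d*(x-o[0])/d[0],1) for x in (9.5,-9.5)])
E
```

```text
(368, 298) [ 9.5 -4.1  0. ] [-9.5 -5.  48. ]
(362, 302) [ 9.5 -5.2 -2. ] [-9.5 -6.4 45.4]
(335, 309) [  9.5 -10.1  -5.5] [ -9.5 -12.8  40.9]
(305, 320) [  9.5 -15.1 -10.6] [ -9.5 -19.4  34.2]
(405, 298) [9.5 3.  0. ] [-9.5  4.2 48. ]
(435, 309) [ 9.5  8.4 -5.5] [-9.5 11.3 40.9]
(465, 320) [  9.5  13.5 -10.6] [-9.5 17.9 34.2]
(383, 303) [ 9.5 -1.2 -2.5] [-9.5 -1.2 44.7]
```

```bash
python3 - <<'E'
from h import *
y0=2.7788;P=np.array([186.306,490.851,226.741])
P=P+R.from_euler('xyz',[np.pi,0,y0]).apply([-300,-117.5,55.7]);y1=y0-1.12
P=P+R.from_euler('xyz',[np.pi,0,y1]).apply([-2.8,-4.2,1]);y1-=.011
print("cmd",P,y1)
W=np.array([483.2,275.3]);j=.077
print(step(P,y1,[*(W-50*np.array([np.cos(j),np.sin(j)])),48.5],np.pi/2+j))
E
```

```text
cmd [421.14200149 271.37489546 170.041     ] 1.6478
(array([-0.0009,  0.0122,  0.1215]), array([ 0., -0.,  0.]))
```

```bash
python3 -m pendant '{"dp":[[-0.001,0.006,0.02],[-0.001,0.012,0.05],[-0.001,0.012,0.08],[-0.001,0.012,0.095],[-0.001,0.012,0.105],[-0.001,0.012,0.113],[-0.001,0.012,0.12],[-0.001,0.012,0.121]],"rotation":[[0,0,0],[0,0,0],[0,0,0],[0,0,0],[0,0,0],[0,0,0],[0,0,0],[0,0,0]]}'
python3 - <<'E'
from h import *
from plant import vision,get_obs
import cv2
o=get_obs(); print(o["contact_force"],o["tool_pos"])
c=vision.capture("wrist"); a=c["pixels"][110:330,170:430,::-1]; a=np.clip(a.astype(float)*1.6,0,255).astype('uint8')
cv2.imwrite("pics/w2.png",cv2.resize(a,None,fx=3*.87,fy=3*.87,interpolation=cv2.INTER_CUBIC))
E
```

```text
time: 2.65
tool_pos: [433.2, 271.3, 48.9]
tcp_rot: [-3.141, -0.0, 1.648]
contact_force: [-0.5, 0.2, -0.2]
grip_width: 0.2
finger_force: 0.0
[-0.47307327  0.19324556 -0.23299689] [433.15953482 271.28365326  48.91598275]
```

View pics/w2.png

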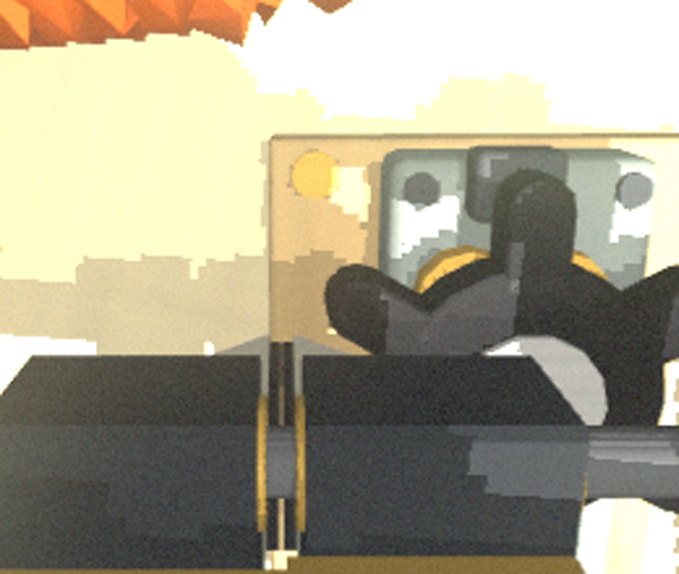

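The finger is in the gap with no contact. Its tip is chamfered, so I'll go a little further out and lower to get a vertical face against the lobe, then make the first 30° of the arc.

```bash
python3 -m pendant '{"dp":[[0,-0.004,0],[0,-0.004,0.003],[0,-0.004,0.007],[0,-0.004,0.007]],"rotation":[[0,0,0],[0,0,0],[0,0,0],[0,0,0]]}' && python3 -m pendant '{"dp":[[0.0035,0.0001,0],[0.007,0.0005,0],[0.0105,0.001,0],[0.014,0.0018,0],[0.0174,0.0029,0],[0.0207,0.0041,0],[0.0239,0.0056,0],[0.027,0.0072,0]],"rotation":[[0,0,0.0654],[0,0,0.1309],[0,0,0.1963],[0,0,0.2618],[0,0,0.3272],[0,0,0.3927],[0,0,0.4581],[0,0,0.5236]]}'
```

```text
time: 3.2
tool_pos: [429.0, 270.9, 41.7]
tcp_rot: [-3.141, 0.0, 1.648]
contact_force: [-0.4, 0.2, 0.3]
grip_width: 0.3
finger_force: 0.0
time: 4.2
tool_pos: [434.1, 298.4, 41.9]
tcp_rot: [-3.141, 0.001, 1.122]
contact_force: [-0.3, -1.0, 0.9]
grip_width: 0.0
finger_force: 0.4
```

```bash
python3 -m pendant '{"dp":[[0.0035,0.0001,0],[0.007,0.0005,0],[0.0105,0.001,0],[0.014,0.0018,0],[0.0174,0.0029,0],[0.0207,0.0041,0],[0.0239,0.0056,0],[0.027,0.0072,0]],"rotation":[[0,0,0.0654],[0,0,0.1309],[0,0,0.1963],[0,0,0.2618],[0,0,0.3272],[0,0,0.3927],[0,0,0.4581],[0,0,0.5236]]}' && python3 -m pendant '{"dp":[[0,0,0],[0,0,0]],"rotation":[[0,0,0],[0,0,0]]}'
python3 - <<'E'
from h import *
from plant import vision
import cv2
t=vision.capture("top")["pixels"][175:245,200:330,::-1]; w=vision.capture("wrist")["pixels"][...,::-1]
a=cv2.resize(t,(557,300),interpolation=cv2.INTER_CUBIC); b=cv2.resize(w,(400,300))[:, :]
cv2.imwrite("pics/c3.png",np.vstack([a,np.hstack([b,np.zeros((300,157,3),'uint8')])]))
E
```

```text
time: 5.2
tool_pos: [452.6, 319.8, 42.0]
tcp_rot: [-3.142, -0.0, 0.598]
contact_force: [0.5, -1.4, 0.4]
grip_width: 0.5
finger_force: 0.0
time: 5.45
tool_pos: [452.3, 319.6, 42.0]
tcp_rot: [-3.142, 0.0, 0.602]
contact_force: [-0.2, 0.5, -0.6]
grip_width: 0.2
finger_force: 0.0
```

View pics/c3.png

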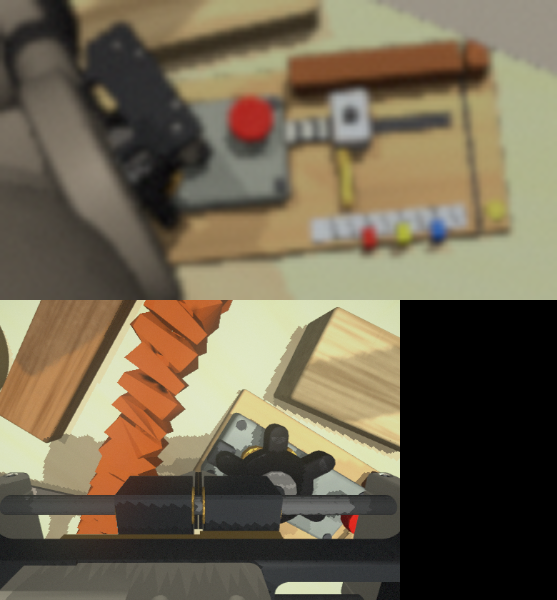

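It advanced one click: the pointer is now at (346,205) and the red tab at (369,238), so one click remains. I'll lift, swing back and repeat.

```bash
python3 -m pendant '{"dp":[[0,0,-0.01],[0,0,-0.025],[0,0,-0.035],[0,0,-0.035]],"rotation":[[0,0,0],[0,0,0],[0,0,0],[0,0,0]]}' && python3 -m pendant '{"dp":[[-0.007,0.0005,0],[-0.014,0.0018,0],[-0.0207,0.0041,0],[-0.027,0.0072,0],[-0.0329,0.0112,0],[-0.0382,0.0158,0],[-0.0428,0.0211,0],[-0.0468,0.027,0]],"rotation":[[0,0,-0.1309],[0,0,-0.2618],[0,0,-0.3927],[0,0,-0.5236],[0,0,-0.6545],[0,0,-0.7854],[0,0,-0.9163],[0,0,-1.0472]]}' && python3 -m pendant '{"dp":[[0,0,0.008],[0,0,0.016],[0,0,0.024],[0,0,0.030],[0,0,0.035],[0,0,0.035]],"rotation":[[0,0,0],[0,0,0],[0,0,0],[0,0,0],[0,0,0],[0,0,0]]}'
```

```text
time: 6.05
tool_pos: [453.1, 320.1, 78.4]
tcp_rot: [3.141, -0.003, 0.601]
contact_force: [-0.2, 0.5, 0.0]
grip_width: 0.5
finger_force: 0.0
time: 7.05
tool_pos: [428.8, 270.7, 76.8]
tcp_rot: [-3.141, 0.0, 1.652]
contact_force: [-0.1, 0.3, -0.5]
grip_width: 0.4
finger_force: 0.0
time: 7.8
tool_pos: [428.9, 270.9, 41.6]
tcp_rot: [-3.141, 0.0, 1.648]
contact_force: [0.6, 0.2, -0.2]
grip_width: 0.7
finger_force: 0.0
```

```bash
for i in 1 2; do python3 -m pendant '{"dp":[[0.0035,0.0001,0],[0.007,0.0005,0],[0.0105,0.001,0],[0.014,0.0018,0],[0.0174,0.0029,0],[0.0207,0.0041,0],[0.0239,0.0056,0],[0.027,0.0072,0]],"rotation":[[0,0,0.0654],[0,0,0.1309],[0,0,0.1963],[0,0,0.2618],[0,0,0.3272],[0,0,0.3927],[0,0,0.4581],[0,0,0.5236]]}'; done
python3 -m pendant '{"dp":[[0,0,0],[0,0,-0.01],[0,0,-0.03],[0,0,-0.05],[0,0,-0.07],[0,0,-0.07]],"rotation":[[0,0,0],[0,0,0],[0,0,0],[0,0,0],[0,0,0],[0,0,0]]}'
python3 - <<'E'
from h import *
from plant import vision
import cv2
t=vision.capture("top")["pixels"][175:245,200:330,::-1]
cv2.imwrite("pics/c4.png",cv2.resize(t,(780,420),interpolation=cv2.INTER_CUBIC))
w=vision.capture("wrist")["pixels"][...,::-1]; cv2.imwrite("pics/w4.png",w)
from plant import get_obs
print(get_obs()["tool_pos"],get_obs()["tcp_rot"],get_obs()["joint_positions"])
# commanded pose: (421.142,271.375,170.041) yaw 1.6478 then chain
P=np.array([421.142,271.375,170.041]);y=1.6478
for d,a in (((-1,12,121),0),((0,-4,7),0),((27,7.2,0),.5236),((27,7.2,0),.5236),((0,0,-35),0),((-46.8,27,0),-1.0472),((0,0,35),0),((27,7.2,0),.5236),((27,7.2,0),.5236),((0,0,-70),0)):
    P=P+R.from_euler('xyz',[np.pi,0,y]).apply(d); y-=a
print("cmd",P,y)
j=.077
k=np.array([483.2,275.3])+R.from_euler('z',j).apply([14,-72,0])[:2]
print("knob",k)
for yy in (j,j+.0): print(step(P,y,[*k,100],yy))
E
```

```text
time: 8.8
tool_pos: [434.1, 298.5, 42.2]
tcp_rot: [-3.141, 0.0, 1.122]
contact_force: [-0.6, -0.7, -0.5]
grip_width: 0.1
finger_force: 0.4
time: 9.8
tool_pos: [452.6, 319.9, 42.4]
tcp_rot: [3.142, -0.001, 0.598]
contact_force: [-0.1, 0.2, 0.2]
grip_width: 0.7
finger_force: 0.0
time: 10.55
tool_pos: [453.3, 320.2, 114.1]
tcp_rot: [3.141, -0.004, 0.601]
contact_force: [0.6, -1.0, -0.4]
grip_width: 0.4
finger_force: 0.0
[452.1467747  319.57457299 111.99072535] [-3.14158072e+00 -1.25326121e-04  6.00995210e-01] [4.76828388e-01 5.08755610e-01 1.60160734e+00 3.19023506e-05
 1.03110682e+00 1.44661311e+00]
cmd [452.35751335 319.70224717 112.041     ] 0.6006000000000001
knob [502.69704073 204.59027363]
(array([-0.0235,  0.1234,  0.012 ]), array([ 0.    , -0.    ,  0.5236]))
(array([-0.0235,  0.1234,  0.012 ]), array([ 0.    , -0.    ,  0.5236]))
```

View pics/c4.png

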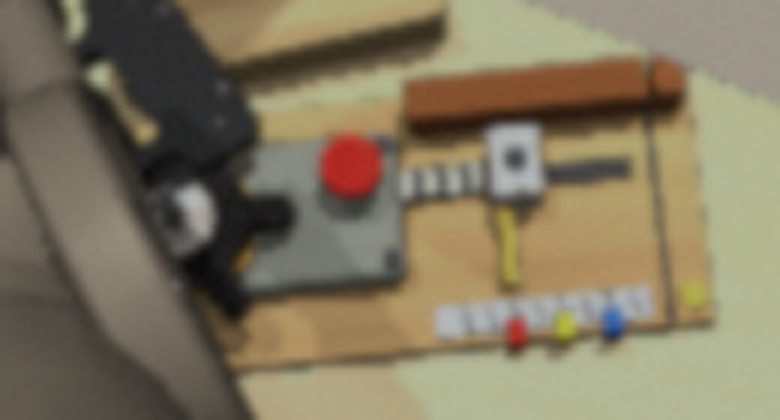

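The pointer tip is now at (510,284), 20 mm on from the start and in line with the red tab at (517,330) once the view's tilt is allowed for. Before going over the knob I'll triangulate the carton flap edge.

```bash
python3 - <<'E'
from h import *
from plant import vision
t=vision.capture("top"); s=vision.capture("side"); p=np.load("p.npy")
U=lambda u,v:((u+.5)/6-.5+200,(v+.5)/6-.5+175)
inv=lambda w:R.from_euler('z',-p[2]).apply(w-[p[0],p[1],0])
print("pointer",inv(onz(t,U(510,284),17)),"red",inv(onz(t,U(517,330),24)))
for a,b in (((360,205),(243,183)),((183,130),(172,275))):
    (o,d),(q,e)=ray(t,a),ray(s,b); k=np.linalg.lstsq(np.c_[d,-e],q-o,rcond=None)[0]
    A,B=o+d*k[0],q+e*k[1]; print((A+B)/2,np.linalg.norm(A-B),inv((A+B)/2))
E
```

```text
pointer [-32.22171309 -41.34659544  17.        ] red [-53.04341479 -42.18320249  24.        ]
[495.13385154 -40.64267162  59.19172231] 8.133627033251685 [ -14.15196375 -227.1042173    59.19172231]
[726.45507272 371.52244201  99.54152   ] 94.69957801892451 [248.28547291 165.98124426  99.54152   ]
```

The pointer is at the red tab, at y −41.3 against −42.2. I go to the knob with the gripper turned parallel to the flap edge and its camera away from it.

```bash
python3 -m pendant '{"dp":[[-0.003,0.0154,0],[-0.006,0.0308,0],[-0.009,0.0462,0],[-0.012,0.0616,0],[-0.015,0.077,0],[-0.018,0.0924,0.004],[-0.021,0.1078,0.008],[-0.0235,0.1234,0.012]],"rotation":[[0,0,-0.18],[0,0,-0.36],[0,0,-0.54],[0,0,-0.72],[0,0,-0.90],[0,0,-1.08],[0,0,-1.26],[0,0,-1.44]]}' && python3 -m pendant '{"dp":[[0,0,0.005],[0,0,0.015],[0,0,0.025],[0,0,0.025]],"rotation":[[0,0,-0.11],[0,0,-0.21],[0,0,-0.21],[0,0,-0.21]]}'
python3 - <<'E'
from h import *
from plant import vision,get_obs
import cv2
o=get_obs(); print(o["tool_pos"])
w=vision.capture("wrist")["pixels"][...,::-1]; s=vision.capture("side")["pixels"][150:300,180:330,::-1]
cv2.imwrite("pics/c5.png",np.hstack([cv2.resize(w,(440,330)),cv2.resize(s,(330,330),interpolation=cv2.INTER_CUBIC)]))
E
```

```text
time: 11.75
tool_pos: [502.4, 204.0, 99.0]
tcp_rot: [-3.14, -0.0, 2.047]
contact_force: [-0.5, 0.6, 0.2]
grip_width: 0.4
finger_force: 0.0
time: 12.25
tool_pos: [501.9, 204.5, 73.8]
tcp_rot: [-3.139, -0.001, 2.249]
contact_force: [0.1, 0.4, -0.6]
grip_width: 0.9
finger_force: 0.0
[501.8764324  204.46792052  73.76264488]
```

View pics/c5.png

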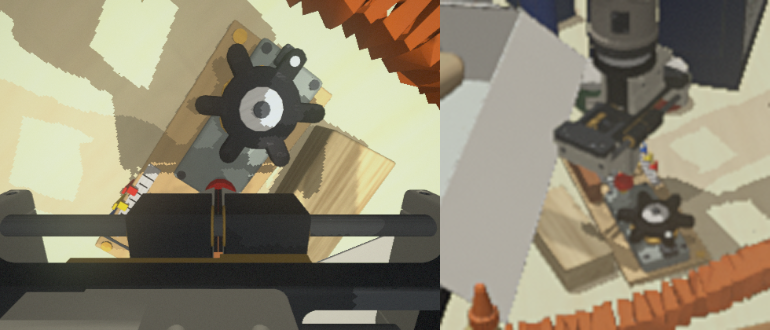

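The wheel rests in a click and the fingers are centred over the red knob at (220,186). The flap is clear, so I press in steps.

```bash
python3 -m pendant '{"dp":[[0,0,0.006],[0,0,0.010],[0,0,0.013],[0,0,0.015],[0,0,0.017],[0,0,0.019],[0,0,0.0205],[0,0,0.0205]],"rotation":[[0,0,0],[0,0,0],[0,0,0],[0,0,0],[0,0,0],[0,0,0],[0,0,0],[0,0,0]]}';  python3 -m pendant '{"dp":[[0,0,0.001],[0,0,0.0015],[0,0,0.0015]],"rotation":[[0,0,0],[0,0,0],[0,0,0]]}'
```

```text
time: 13.35
tool_pos: [502.8, 204.6, 54.3]
tcp_rot: [3.141, 0.0, 2.251]
contact_force: [-0.3, -0.2, 0.7]
grip_width: 0.1
finger_force: 0.0
time: 13.72
tool_pos: [502.9, 204.6, 53.1]
tcp_rot: [3.141, 0.0, 2.251]
contact_force: [-0.3, -0.1, 2.1]
grip_width: 0.3
finger_force: 1.4
```

```bash
for i in 1 2 3; do python3 -m pendant '{"dp":[[0,0,0.0005],[0,0,0.001],[0,0,0.001]],"rotation":[[0,0,0],[0,0,0],[0,0,0]]}' | grep -E "tool_pos|contact"; done
```

```text
tool_pos: [502.9, 204.7, 52.5]
contact_force: [-1.2, -0.7, 7.3]
tool_pos: [502.9, 204.7, 52.0]
contact_force: [-2.3, -0.8, 9.2]
tool_pos: [503.0, 204.7, 51.5]
contact_force: [-4.4, -1.2, 15.0]
```

```bash
python3 -m pendant '{"dp":[[0,0,-0.005],[0,0,-0.02],[0,0,-0.05],[0,0,-0.08],[0,0,-0.11],[0,0,-0.14],[0,0,-0.16],[0,0,-0.16]],"rotation":[[0,0,0],[0,0,0],[0,0,0],[0,0,0],[0,0,0],[0,0,0],[0,0,0],[0,0,0]]}' 
python3 -m pendant '{"dp":[[0.05,0,0],[0.1,0,0],[0.14,0,0],[0.17,0,0],[0.19,0,0],[0.2,0,0],[0.2,0,0]],"rotation":[[0,0,0],[0,0,0],[0,0,0],[0,0,0],[0,0,0],[0,0,0],[0,0,0]]}' 
python3 - <<'E'
from h import *
from plant import vision
import cv2
t=vision.capture("top")["pixels"][160:250,200:380,::-1]; s=vision.capture("side")["pixels"][195:285,210:310,::-1]
cv2.imwrite("pics/c6.png",np.hstack([cv2.resize(t,(480,240),interpolation=cv2.INTER_CUBIC),cv2.resize(s,(267,240),interpolation=cv2.INTER_CUBIC)]))
E
```

```text
time: 15.85
tool_pos: [503.5, 204.8, 211.9]
tcp_rot: [3.138, 0.002, 2.251]
contact_force: [0.2, -0.7, -0.3]
grip_width: 0.2
finger_force: 0.0
time: 16.73
tool_pos: [376.7, 360.1, 209.5]
tcp_rot: [-3.141, 0.0, 2.251]
contact_force: [-1.1, 1.0, -0.2]
grip_width: 0.5
finger_force: 0.0
```

View pics/c6.png

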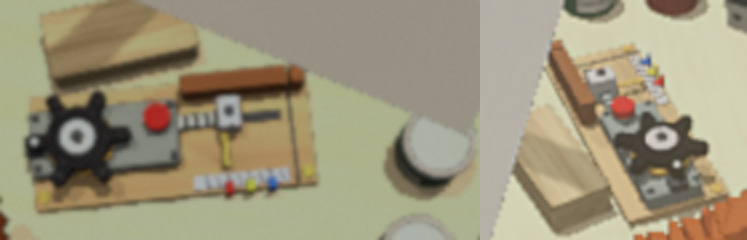

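The pointer stands at the red tab (227,163 against 230,187). The knob now sits low on the gear head, and nothing else has moved. I'll hand it in.

```bash
python3 -c "from plant import workorder; print(workorder.close_job())"
```

```text
the job is handed in; nothing more can be done
None
```

The job is handed in: two fingertip clicks brought the pointer to the red tab, and I pressed the lock knob down until it bottomed out (15 N against about 4 N needed). In the last picture the pointer was still at the tab and nothing else had moved; the hand-in gave no verdict.

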